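# Lock the peg fixture plate into its bayonet stand

### The job

Hang the round wooden peg plate, the one with two steel ears, in the steel bayonet stand: lower its ears onto the open ledges beside the hooks, then twist it clockwise (seen from above) under the hooks until both ears drop into their locking notches, and let go with it hanging level. Leave the plain round block without ears where it is.

Things in the scene. Friction and masses are not known exactly. Their poses are not given: they have to be found in the camera images.
- plate: Peg plate, loose, 0.3 kg: wooden disc 76 mm across, 16 thick, lying flat; through it a steel bar along y, 160 long, 12 wide, spanning 10 to 20 mm above the plate's underside: its ends are the ears. Dark upright grip in the middle, 24 mm thick (x), 44 wide (y), up to 95 mm above the underside: pinch the 24 mm at height 75. Origin: centre of underside, z up. Half-turn symmetric.
- stand: Fixed bayonet stand: foot 180 mm across, 10 thick, and two equal claws 54 to 84 mm from its axis at +y and -y, free between. Origin: centre of underside, z up. Each claw: notch on the y axis, 32 mm wide, floor 40 mm above the bench; over it a brass hook, underside 72, top 79; end stop on its clockwise side. In the notches the bar lies along y, the plate's underside 30 mm above the bench.
- ledge (a point): Middle of one open steel ledge (the other is opposite), 69 mm from the stand's axis, 45 degrees counterclockwise (from above) of its +y; axes as the stand's. Ledge top 52 mm above the bench, flat from the notch's edge to 67 degrees. A bar laid here (within 10 degrees) has the plate's underside at 42 mm, 10 mm free under the hooks; a 45 degree clockwise twist takes it over the notches, 12 mm deeper.
- blank: Plain rubbing block, loose, 0.25 kg, to be left alone: wooden disc 76 mm across, 16 mm thick, and dark upright grip up to 95 mm above the underside, just like the peg plate's, but no steel ears and no holes. Origin: centre of the underside; z up.
Things that resemble listed ones, but are neither listed nor needed, are in the scene too. Leave any blue or orange look-alike of the plate alone. Of the things like the stand, leave any that is white; of the rest the larger one is meant.

How it is judged:
On the way:
1. The plate is between the claws at ledge height, its ears still outside the hooks' locking notches (bar at least 23 degrees from the stand's y axis) (horizontal distance between plate and stand below 0.018 m and z of plate in the frame of stand between 0.035 and 0.056 m and angle between the y axis of plate and the y axis of stand, either way round above 0.4 rad), for 0.05 s.
At the end, for the whole second after the job is handed in: The eared plate hangs still and level (within 5 degrees), both ears down in the notches under the hooks: underside 25 to 35 mm above the bench, centre within 18 mm of the stand's axis, bar within 12 degrees of the stand's y axis; the plain block within 40 mm of its start (horizontal distance between plate and stand below 0.018 m and z of plate in the frame of stand between 0.025 and 0.035 m and angle between the y axis of plate and the y axis of stand, either way round below 0.22 rad and angle between plate's own z axis and vertical below 0.09 rad and linear speed of plate below 0.02 m/s and contact force between plate and stand above 0.5 N and distance of blank from where it was at the start of the episode below 0.04 m); the robot touches nothing.
It fails at once if The plain block without ears is moved more than 40 mm (distance of blank from where it was at the start of the episode above 0.04 m).
It also fails if it takes over 38 s, if anything falls off the work surface, if the arm or the gripper's body presses on something with over 40 N, if the wrist force passes 120 N, or if a joint passes its speed limit or range.

### The arm

A 7-joint arm with a two-finger parallel gripper is mounted at the origin on the work surface. World frame = base frame: x ahead of the robot, y to its left, z up, the work surface at z = 0. Lengths are in m, angles in rad, forces in N, time in s.
With the tool pointing down it reaches from about 0.425 to 0.925 m from the base axis. Payload 6.8 kg.
Tool frame: the origin (TCP) lies midway between the tips of the shut fingers; the grasp point (between the pads) lies r.grip_point_offset behind it (r.grip_point_offset is the distance from the TCP to the grasp point, in m); z points along the fingers, y is the direction in which the jaws open and shut (so a half turn about z gives the same grasp; the last joint's range is limited). The gripper opens to 85 mm and grips with 20 to 120 N. Pads are 22 mm wide; open, the fingers measure 114 mm over their backs; the gripper's body (76 mm by 85 mm) begins 54 mm behind the grasp point. The pads swing forward as they close: fully open they stand 13 mm farther back than shut.
Start: joints at [-1.348, 0.477, 0.022, 1.555, -0.011, 1.109, -0.083], TCP at [0.219, 0.638, 0.231] pointing down, gripper open.
Joint ranges: [-2.96, 2.96], [-0.34, 2.1], [-1.41, 1.46], [0.24, 2.44], [-1.37, 4.51], [0.17, 1.92], [-2.96, 2.96]. Speed limits (rad/s): [2.39, 2.39, 3.14, 3.14, 3.14, 3.14, 3.14].

### API

Orientations are given as a rotation vector (axis times angle).
In Python, from bench import r gives the robot as it stands. The module is installed in compiled form; this text tells all that it offers.
- The arm moves only by the tool play_rows, never from a script. Its argument "deltas" is a list of rows, each a list of 3 entries, a list of its own where there are three numbers: the finger opening in mm, from 0 to 85.4, then the shift along the tool's x, y, z in mm, then the turn, a rotation vector about the tool's x, y, z in rad. A call has 1 to 8 rows; each row is the pose to reach, as a shift and turn from the pose measured when the call began, along the tool's axes at that moment; what a row does not reach only later rows make up. A row lasts 1/8 s, in which the tool goes at most 62.5 mm and 10.7 degrees, less where a joint would pass 70% of its speed; a pose out of reach is approached as far as the arm can. A call with a gripper value outside its range is refused whole. The fingers move at their own pace and stop on an object; "squeeze" is the grip in N (left out, the last holds). Time passes only in rows, so rows that repeat a pose let the fingers close. It gives the time, the measured TCP pose, the force and the opening at its end, in the units of the state.
- r.get_obs(): the state, without advancing time (a new reading comes with each control period).
- r.grab_frame(name): name is "side" or "top"; returns (picture, depth): 420x560x3 uint8, red, green, blue; 420x560 float32, m along the optical axis (not along the pixel's ray), 0 where there is no reading.
- r.camera_model(name): a dict with "mtx" (3x3 intrinsics, pixels), "rvec" (rotation vector, rad) and "tvec" (3), from world to camera coordinates, as OpenCV has them. Camera axes: x right, y down, z forward; pixel columns grow to the right and rows downward; lengths in m; the calibration is good to about 2 mm. A picture is of the moment at which its call begins. camera_model takes no time and is no camera call.
- r.hand_in(): hands the job in, once; it reports no verdict.
The state is a dict: "clock": time; "joints": joint angles; "qvel": joint speeds; "tau": joint torques, N m; "tcp_pos": TCP position; "orientation": TCP orientation; "contact_force": force on the tool from outside, world axes, zero at the start; "moment": the same for the moment, N m; "grip_width": finger opening in m.
Only numpy, scipy, OpenCV 4.12 (cv2) and the standard library are available. Lean on these libraries where they do the work, as an engineer would, in place of code of your own. Each camera call takes 0.05 s, during which the arm holds its last target. There are 200 camera calls.

## Working session

There is one attempt and no reset: what is moved stays moved. The work goes in short steps, Python scripts to look and compute and a tool call to move; the robot and the scene stay as the last step left them, time stands still between calls to the robot, and variables do not carry over. Pictures are saved under pics/ and viewed, about 8 in all and at most 12, crops included, and the job is handed in when it is done.

Besides the shell and the picture viewer there is one more tool, called after "Request:" by a JSON object that holds its "op" and its "data". play_rows: Moves the arm, as the interface text tells. Its arguments: {"type":"object","properties":{"deltas":{"type":"array"},"squeeze":{"type":"number"}},"required":["deltas"]}

```bash
mkdir -p pics; cat > h.py <<'E'
import numpy as np, cv2
from scipy.spatial.transform import Rotation as R
from bench import r
def cloud(name):
    im,d=r.grab_frame(name); m=r.camera_model(name)
    K=np.array(m["mtx"]);Rm=R.from_rotvec(np.ravel(m["rvec"])).as_matrix();t=np.ravel(m["tvec"])
    v,u=np.mgrid[:420,:560]
    c=np.stack([(u-K[0,2])/K[0,0]*d,(v-K[1,2])/K[1,1]*d,d],-1)
    P=(c-t)@Rm; P[d==0]=np.nan
    return im,P
def save(n,im,s=1):
    cv2.imwrite("pics/"+n,cv2.resize(im[...,::-1],None,fx=s,fy=s,interpolation=cv2.INTER_CUBIC))
E
python3 - <<'E'
from h import *
for n in("top","side"):
    im,P=cloud(n); save(n+"0.png",im,1.4); np.savez("/tmp/"+n,im=im,P=P)
print(r.get_obs(), r.grip_point_offset)
E
```

```text
{'clock': 0.1, 'joints': array([-1.34815846,  0.47768469,  0.02233967,  1.55635185, -0.01150371,
        1.10930424, -0.08311486]), 'qvel': array([-0.00066983, -0.0018451 , -0.00045306, -0.00252757, -0.00148561,
        0.00095889, -0.00125344]), 'tau': array([ 3.83900246e-03, -5.97764182e+01,  1.61317628e+00, -2.81953597e+01,
        1.27425665e-02,  4.95242479e-03,  3.50657061e-06]), 'tcp_pos': array([0.21903428, 0.63790878, 0.23044515]), 'orientation': array([-5.17121845e-01, -3.09858124e+00,  2.53292055e-03]), 'contact_force': array([-0.42307901,  0.17514058,  0.12583413]), 'moment': array([-0.02609842, -0.03054425,  0.02969227]), 'grip_width': 0.08542321424308517} 0.0187
```

View pics/top0.png

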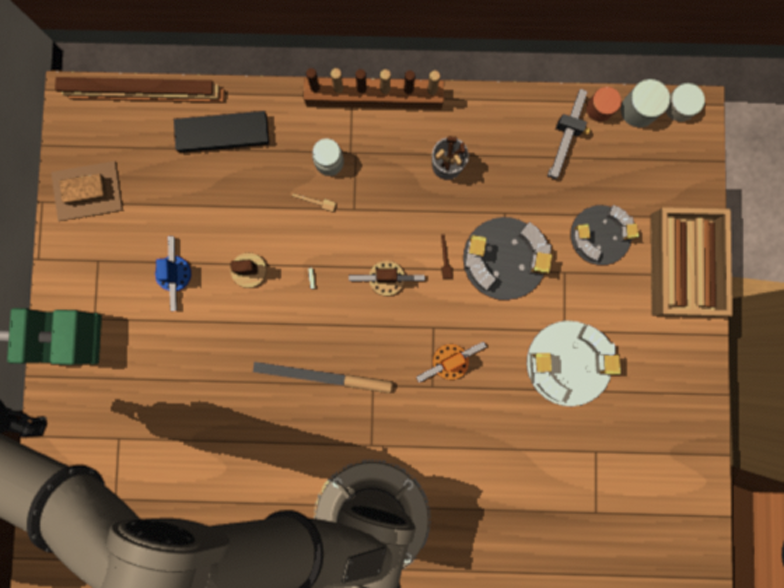

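View pics/side0.png

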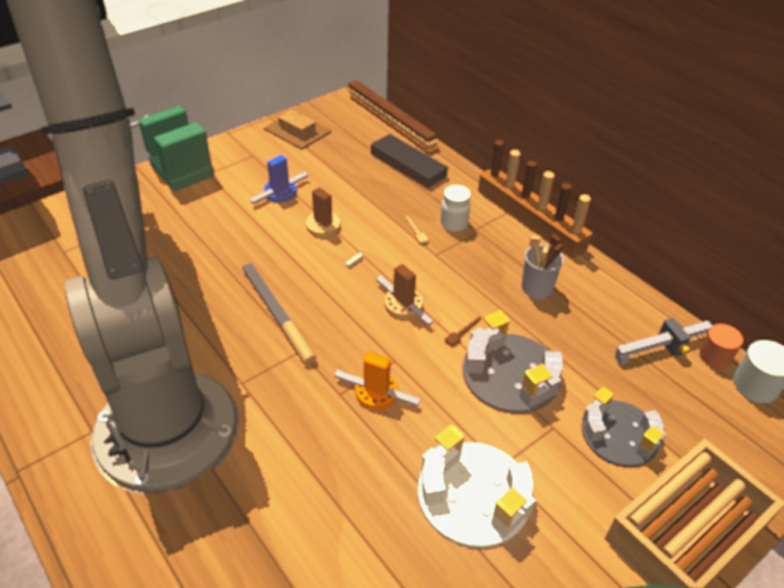

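The top view shows these look-alikes for the plate, in picture pixels: the eared wooden plate at (387,277), the earless blank at (248,270), and the blue (172,272) and orange (452,361) copies. The stands are a large dark one at (507,258), a small dark one at (602,235) and a white one at (571,363). I choose the plate at (387,277) and the stand at (507,258).

```bash
python3 - <<'E'
from h import *
crops=[]
for n in("top","side"):
    z=np.load("/tmp/%s.npz"%n); im,P=z["im"],z["P"]
    hsv=cv2.cvtColor(im,cv2.COLOR_RGB2HSV).astype(int); H,S,V=hsv[...,0],hsv[...,1],hsv[...,2]
    def near(u,v,rad): 
        vv,uu=np.mgrid[:420,:560]; return np.hypot(uu-u,vv-v)<rad
    pu,su=((387/1.4,277/1.4),(507/1.4,258/1.4)) if n=="top" else ((404/1.4,290/1.4),(513/1.4,360/1.4))
    print(n)
    m=near(*pu,32); Z=P[...,2]
    for nm,k in (("griptop",m&(Z>.088)&(Z<.1)),("disc",m&(Z>.011)&(Z<.018)&(S>90)),("bar",m&(S<60)&(Z>.010)&(Z<.03))):
        q=P[k]; 
        if len(q)<5: print(nm,len(q)); continue
        c,(w,h),a=cv2.minAreaRect((q[:,:2]*1000).astype(np.float32)); 
        e=np.linalg.eigh(np.cov(q[:,:2].T))[1][:,1]
        print(nm,len(q),"med",q.mean(0).round(4),"rect",np.round(c,1),round(w,1),round(h,1),"axis yaw",np.degrees(np.arctan2(e[1],e[0])).round(1))
    m=near(*su,52)
    k=(m&(S>130)&(H>20)&(H<35)&(V>120)&(Z>.07)&(Z<.09)).astype(np.uint8)
    nn,l,st,_=cv2.connectedComponentsWithStats(k)
    for i in range(1,nn):
        if st[i,4]>15: q=P[l==i]; print("hook",len(q),q.mean(0).round(4), "rect",cv2.minAreaRect((q[:,:2]*1000).astype(np.float32)))
    q=P[m&(S<90)&(Z>.004)&(Z<.016)]; c,rd=cv2.minEnclosingCircle((q[:,:2]*1000).astype(np.float32)); print("foot",np.round(c,1),rd,np.median(q[:,2]))
    u,v=map(int,((pu[0]+su[0])/2,(pu[1]+su[1])/2)); crops.append(cv2.resize(im[v-65:v+65,u-100:u+100],(800,520))[:,:] )
save("c1.png",np.vstack(crops),.57)
E
```

```text
top
griptop 118 med [ 0.5064 -0.0198  0.0937] rect [506.3 -19. ] 21.2 42.7 axis yaw 92.1
disc 223 med [ 0.5038 -0.02    0.0144] rect [491.9 -17.7] 96.9 126.2 axis yaw 153.9
bar 132 med [ 0.5064 -0.0193  0.0185] rect [507.3 -20.7] 12.9 155.1 axis yaw 91.6
hook 27 [ 0.5857 -0.2069  0.076 ] rect ((585.9373779296875, -207.4916229248047), (26.778379440307617, 7.147183418273926), 86.0344467163086)
hook 27 [ 0.526  -0.3392  0.0772] rect ((526.4523315429688, -337.85626220703125), (29.1773624420166, 8.881674766540527), 79.73212432861328)
foot [ 566.5 -308.2] 125.93011474609375 0.00961641048469054
side
griptop 109 med [ 0.5034 -0.0215  0.0936] rect [504.  -18.8] 44.2 23.2 axis yaw 94.0
disc 207 med [ 0.4963 -0.0261  0.0145] rect [504.5 -19.6] 72.1 149.0 axis yaw 114.7
bar 72 med [ 0.5037 -0.0076  0.0189] rect [503.4 -17.2] 12.0 158.2 axis yaw 91.5
hook 119 [ 0.5703 -0.2028  0.078 ] rect ((570.1824951171875, -202.77427673339844), (29.78966522216797, 35.82565689086914), 81.77201843261719)
hook 153 [ 0.5371 -0.3371  0.0778] rect ((538.072021484375, -337.9278564453125), (29.427431106567383, 36.86309051513672), 77.06175994873047)
foot [ 601.9 -228. ] 155.10696411132812 0.009190985029999928
```

View pics/c1.png

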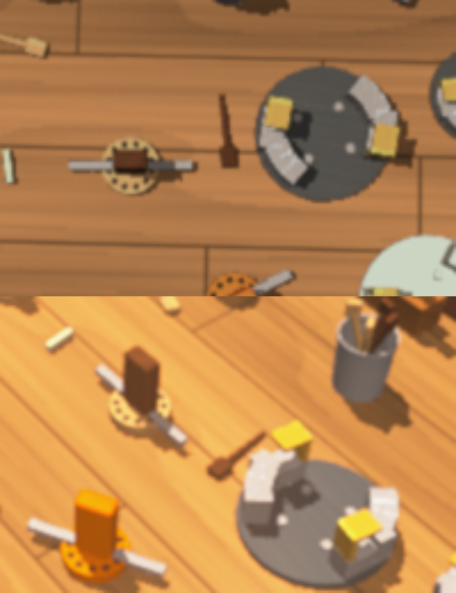

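The crop confirms the choice: a wooden disc with holes, two ears and a dark grip, and the large dark stand. Next I refine the stand centre and work out the first move.

```bash
cat >> h.py <<'E'
def go(x,y,z,yaw):
    """shift mm / turn rad in tool axes to put TCP at xyz, jaws (tool y) at world yaw deg (mod 180)"""
    o=r.get_obs(); T=R.from_rotvec(o["orientation"]); A=T.as_matrix()
    best=min((R.from_matrix(np.array([[s*np.sin(a),s*np.cos(a),0],[-s*np.cos(a),s*np.sin(a),0],[0,0,-1]]).T) for a in [np.radians(yaw)] for s in(1,-1)),key=lambda g:(T.inv()*g).magnitude())
    d=A.T@(np.array([x,y,z])-o["tcp_pos"])*1000; w=(T.inv()*best).as_rotvec()
    print("shift",d.round(1),"turn",w.round(3),"t",o["clock"])
def state():
    o=r.get_obs(); A=R.from_rotvec(o["orientation"]).as_matrix()
    print("tcp",o["tcp_pos"].round(4),"jaw yaw",np.degrees(np.arctan2(A[1,1],A[0,1])).round(2),"F",o["contact_force"].round(1),"w",round(o["grip_width"],4),"q",o["joints"].round(2),"t",o["clock"])
E
sed -i 's/\[\[s\*np.sin(a),s\*np.cos(a),0\],\[-s\*np.cos(a),s\*np.sin(a),0\],\[0,0,-1\]\]/[[-s*np.sin(a),s*np.cos(a),0],[s*np.cos(a),s*np.sin(a),0],[0,0,-1]]/' h.py
python3 - <<'E'
from h import *
# rows of the list are tool axes in world: x, y, z
for n in("top","side"):
    z=np.load("/tmp/%s.npz"%n); im,P=z["im"],z["P"]; Z=P[...,2]
    S,V=cv2.cvtColor(im,cv2.COLOR_RGB2HSV)[...,1:].transpose(2,0,1)
    k=(np.hypot(P[...,0]-.555,P[...,1]+.272)<.115)&(V<95)&(S<110)&(Z>.004)&(Z<.015)
    k=cv2.morphologyEx(k.astype(np.uint8),cv2.MORPH_OPEN,np.ones((3,3)))
    q=P[k>0]; c,rd=cv2.minEnclosingCircle((q[:,:2]*1000).astype(np.float32)); print(n,"foot",np.round(c,1),rd,len(q))
    H=cv2.cvtColor(im,cv2.COLOR_RGB2HSV)[...,0]
    for y in(-.205,-.339):
        q=P[(np.hypot(P[...,0]-(.57 if y>-.3 else .537),P[...,1]-y)<.04)&(H>15)&(H<38)&(S>110)&(Z>.073)&(Z<.085)]
        print("hook",len(q),q.mean(0).round(4),cv2.minAreaRect((q[:,:2]*1000).astype(np.float32)))
state(); go(.505,-.020,.16,1.6)
E
```

```text
top foot [ 555.7 -273.8] 87.08626556396484 945
hook 123 [ 0.5713 -0.2049  0.0778] ((571.6693725585938, -204.87750244140625), (30.287071228027344, 37.54415512084961), 80.17977905273438)
hook 133 [ 0.5407 -0.3399  0.0784] ((540.3389282226562, -339.74700927734375), (30.518037796020508, 38.688270568847656), 84.00679779052734)
side foot [ 562.6 -232.7] 15.417095184326172 45
hook 144 [ 0.5692 -0.2044  0.0777] ((569.4786376953125, -203.51385498046875), (31.325336456298828, 37.858585357666016), 81.15204620361328)
hook 168 [ 0.5368 -0.3383  0.0778] ((538.052001953125, -337.8306579589844), (30.795957565307617, 39.79878616333008), 80.28085327148438)
tcp [0.219  0.6379 0.2304] jaw yaw 71.05 F [-0.4  0.2  0.1] w 0.0854 q [-1.35  0.48  0.02  1.56 -0.01  1.11 -0.08] t 0.1
shift [-484.1 -529.3   71.4] turn [-1.000e-03  1.000e-03  1.212e+00] t 0.1
```

Request:
{"op": "play_rows", "data": {"deltas": [[85,[-60,-66,0],[0,0,0.15]],[85,[-120,-132,0],[0,0,0.3]],[85,[-180,-198,0],[0,0,0.45]],[85,[-240,-264,0],[0,0,0.6]],[85,[-300,-330,10],[0,0,0.75]],[85,[-360,-396,20],[0,0,0.9]],[85,[-420,-462,40],[0,0,1.05]],[85,[-484,-529,60],[0,0,1.21]]]}}

```text
clock: 1.1
tcp_pos: [0.4171, 0.1789, 0.2055]
orientation: [2.193, 2.249, -0.001]
contact_force: [0.9, 0.9, -0.2]
grip_width: 0.0848
```

```bash
python3 - <<'E'
from h import *
state(); go(.505,-.020,.16,1.6)
E
```

```text
tcp [0.4171 0.1789 0.2055] jaw yaw 1.44 F [ 0.9  0.9 -0.2] w 0.0848 q [-0.94  0.14  0.43  2.11 -0.07  0.9  -0.43] t 1.1
shift [-201.    82.9   45.6] turn [ 0.     0.001 -0.003] t 1.1
```

Request:
{"op": "play_rows", "data": {"deltas": [[85,[-50,21,15],[0,0,0]],[85,[-100,42,30],[0,0,0]],[85,[-150,62,45],[0,0,0]],[85,[-201,83,45],[0,0,0]],[85,[-201,83,45],[0,0,0]],[85,[-201,83,45],[0,0,0]]]}}

```text
clock: 1.85
tcp_pos: [0.5047, -0.0196, 0.1604]
orientation: [-2.193, -2.249, 0.002]
contact_force: [-0.6, 1.3, 0.4]
grip_width: 0.0848
```

```bash
python3 - <<'E'
from h import *
state(); go(.505,-.020,.06,1.6)
E
```

```text
tcp [ 0.5047 -0.0196  0.1604] jaw yaw 1.43 F [-0.6  1.3  0.4] w 0.0848 q [-0.53  0.31  0.54  2.05 -0.22  0.83  0.16] t 1.85
shift [ -0.3   0.4 100.4] turn [-0.001  0.001 -0.003] t 1.85
```

Request:
{"op": "play_rows", "data": {"deltas": [[85,[0,0,50],[0,0,0]],[85,[0,0,100],[0,0,0]],[85,[0,0,101],[0,0,0]],[10,[0,0,101],[0,0,0]],[10,[0,0,101],[0,0,0]],[10,[0,0,101],[0,0,0]],[10,[0,0,101],[0,0,0]],[10,[0,0,101],[0,0,0]]], "squeeze": 70}}

```text
clock: 2.85
tcp_pos: [0.5053, -0.0195, 0.0606]
orientation: [2.193, 2.249, 0.001]
contact_force: [-2.2, 1.1, 9.4]
grip_width: 0.0233
```

```bash
python3 - <<'E'
from h import *
state(); go(.505,-.020,.18,1.6)
E
```

```text
tcp [ 0.5053 -0.0195  0.0606] jaw yaw 1.43 F [-2.2  1.1  9.4] w 0.0233 q [-0.44  0.48  0.45  2.12 -0.36  0.61  0.28] t 2.85
shift [  -0.5   -0.2 -119.4] turn [ 0.001 -0.    -0.003] t 2.85
```

Request:
{"op": "play_rows", "data": {"deltas": [[10,[0,0,-40],[0,0,0]],[10,[0,0,-85],[0,0,0]],[10,[-20,4,-129],[0,0,-0.05]],[10,[-70,12,-129],[0,0,-0.15]],[10,[-120,20,-129],[0,0,-0.28]],[10,[-170,29,-129],[0,0,-0.4]],[10,[-215,37,-129],[0,0,-0.53]],[10,[-254,43,-129],[0,0,-0.53]]]}}

```text
clock: 3.85
tcp_pos: [0.5541, -0.2743, 0.1896]
orientation: [1.528, 2.745, 0.001]
contact_force: [0.1, 0.8, -2.4]
grip_width: 0.0234
```

Request:
{"op": "play_rows", "data": {"deltas": [[10,[0,0,0],[0,0,0]],[10,[0,0,0],[0,0,0]]]}}

```text
clock: 4.1
tcp_pos: [0.5536, -0.2736, 0.1893]
orientation: [-1.528, -2.744, -0.002]
contact_force: [-0.2, 0.0, -2.4]
grip_width: 0.0233
```

```bash
python3 - <<'E'
from h import *
state(); go(.555,-.2725,.19,31.8)
for n in("top","side"):
    im,P=cloud(n); save(n+"1.png",im,1.4); np.savez("/tmp/%s1"%n,im=im,P=P)
    S=cv2.cvtColor(im,cv2.COLOR_RGB2HSV)[...,1]
    q=P[(np.hypot(P[...,0]-.555,P[...,1]+.2725)<.1)&(P[...,2]>.138)&(P[...,2]<.16)&(S<70)]
    if len(q)>5:
        e=np.linalg.eigh(np.cov(q[:,:2].T))[1][:,1]; print(n,len(q),q.mean(0).round(4),"bar",np.degrees(np.arctan2(e[1],e[0])).round(1),cv2.minAreaRect((q[:,:2]*1000).astype(np.float32)))
E
```

```text
tcp [ 0.5536 -0.2736  0.1893] jaw yaw 31.79 F [-0.2  0.  -2.4] w 0.0233 q [-0.01  0.46  0.5   1.77 -0.26  0.98  1.14] t 4.1
shift [ 0.2  1.8 -0.7] turn [ 0.    -0.001 -0.   ] t 4.1
top 45 [ 0.5198 -0.2173  0.1473] bar 131.1 ((521.199462890625, -220.8524169921875), (11.64571475982666, 34.99034881591797), 31.956872940063477)
side 211 [ 0.5521 -0.2725  0.1471] bar 121.5 ((552.159423828125, -270.886474609375), (20.233633041381836, 157.25718688964844), 31.984970092773438)
```

View pics/side1.png

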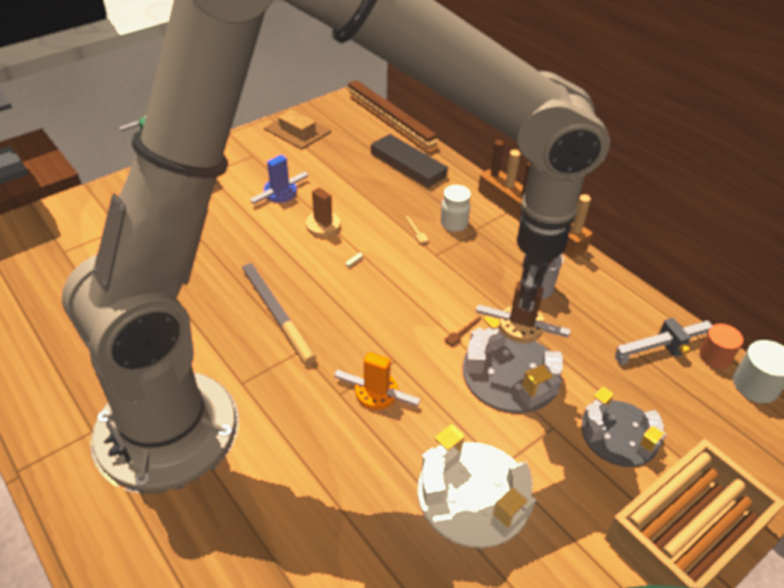

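The side view shows the plate level in the gripper above the large stand, near (525,322). The bar is at 45° to the hooks, and its centre agrees with the stand's to within 2 mm. I lower it to the ledges.

Request:
{"op": "play_rows", "data": {"deltas": [[10,[0,1,-1],[0,0,0]],[10,[0,1,30],[0,0,0]],[10,[0,1,60],[0,0,0]],[10,[0,1,76],[0,0,0]],[10,[0,1,81],[0,0,0]],[10,[0,1,84],[0,0,0]],[10,[0,1,85],[0,0,0]],[10,[0,1,85],[0,0,0]]]}}

```text
clock: 5.2
tcp_pos: [0.5554, -0.2719, 0.105]
orientation: [1.525, 2.746, 0.003]
contact_force: [0.2, 0.1, -3.9]
grip_width: 0.0231
```

```bash
python3 - <<'E'
from h import *
state(); go(.5545,-.2725,.1026,31.8)
E
```

```text
tcp [ 0.5554 -0.2719  0.105 ] jaw yaw 31.92 F [ 0.2  0.1 -3.9] w 0.0231 q [ 0.03  0.56  0.45  1.83 -0.32  0.82  1.19] t 5.2
shift [-0.  -1.   2.4] turn [ 0.002 -0.001  0.002] t 5.2
```

Request:
{"op": "play_rows", "data": {"deltas": [[10,[0,-1,1],[0,0,0]],[10,[0,-1,2],[0,0,0]],[10,[0,-1,3],[0,0,0]],[10,[0,-1,3],[0,0,0]]]}}

```text
clock: 5.7
tcp_pos: [0.5545, -0.2726, 0.1027]
orientation: [1.525, 2.746, 0.003]
contact_force: [-3.3, 1.6, 5.5]
grip_width: 0.0231
```

```bash
python3 - <<'E'
from h import *
state(); go(.5545,-.2725,.1035,-13.2)
im,P=cloud("side"); np.savez("/tmp/s2",P=P); save("s2.png",im[190:310,290:450],4)
im2,P2=cloud("top"); save("t2.png",im2[130:240,300:430],4)
E
```

```text
tcp [ 0.5545 -0.2726  0.1027] jaw yaw 31.91 F [-3.3  1.6  5.5] w 0.0231 q [ 0.03  0.56  0.45  1.83 -0.32  0.82  1.2 ] t 5.7
shift [ 0.1  0.  -0.8] turn [ 0.002 -0.002  0.787] t 5.7
```

View pics/s2.png

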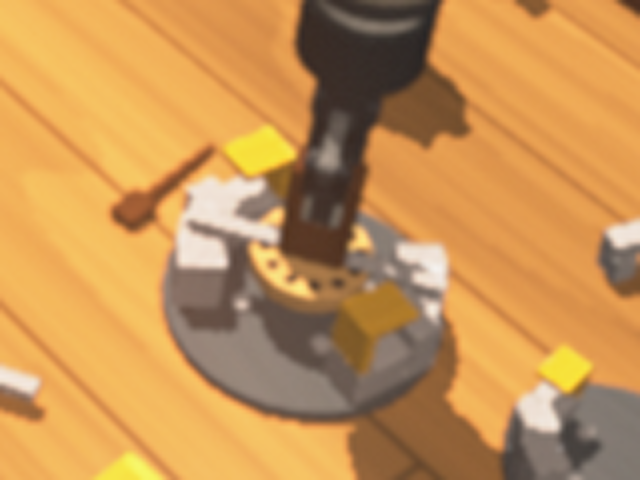

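The bar rests on both ledges: the left ear at (225,228), the right at (390,270). The height matches at 0.1027 and the contact force is upward. Now the clockwise twist, lifted about 1 mm.

Request:
{"op": "play_rows", "data": {"deltas": [[10,[0,0,-1.5],[0,0,0]],[10,[0,0,-1.5],[0,0,0.13]],[10,[0,0,-1.5],[0,0,0.26]],[10,[0,0,-1.5],[0,0,0.39]],[10,[0,0,-1.5],[0,0,0.52]],[10,[0,0,-1.5],[0,0,0.65]],[10,[0,0,-1.5],[0,0,0.785]],[10,[0,0,-1.5],[0,0,0.785]]]}}

```text
clock: 6.8
tcp_pos: [0.5546, -0.2723, 0.1038]
orientation: [-2.458, -1.956, -0.002]
contact_force: [-0.1, -0.1, -1.7]
grip_width: 0.0233
```

```bash
python3 - <<'E'
from h import *
state(); go(.5545,-.2725,.0906,-13.2); print(r.get_obs()["moment"])
E
```

```text
tcp [ 0.5546 -0.2723  0.1038] jaw yaw -12.97 F [-0.1 -0.1 -1.7] w 0.0233 q [-0.11  0.61  0.65  1.84 -0.48  0.85  0.55] t 6.8
shift [-0.2 -0.  13.2] turn [ 0.    -0.001  0.004] t 6.8
[-0.05629224  0.01685349  0.01090018]
```

Free twist with no contact. Now down into the notches.

Request:
{"op": "play_rows", "data": {"deltas": [[10,[0,0,3],[0,0,0.004]],[10,[0,0,6],[0,0,0.004]],[10,[0,0,9],[0,0,0.004]],[10,[0,0,11.5],[0,0,0.004]],[10,[0,0,13],[0,0,0.004]],[10,[0,0,13.5],[0,0,0.004]],[10,[0,0,13.5],[0,0,0.004]]]}}

```text
clock: 7.68
tcp_pos: [0.5546, -0.2723, 0.0907]
orientation: [-2.462, -1.951, -0.002]
contact_force: [-2.4, 1.2, 3.5]
grip_width: 0.0229
```

```bash
python3 - <<'E'
from h import *
state(); go(.5545,-.2725,.0906,-13.2)
E
```

```text
tcp [ 0.5546 -0.2723  0.0907] jaw yaw -13.2 F [-2.4  1.2  3.5] w 0.0229 q [-0.1   0.63  0.64  1.84 -0.5   0.83  0.56] t 7.675
shift [-0.2 -0.   0.1] turn [ 0.    -0.002 -0.   ] t 7.675
```

Request:
{"op": "play_rows", "data": {"deltas": [[60,[0,0,0],[0,0,0]],[60,[0,0,0],[0,0,0]],[60,[0,0,0],[0,0,0]],[60,[0,0,0],[0,0,0]],[60,[0,0,-20],[0,0,0]],[60,[0,0,-50],[0,0,0]],[60,[0,0,-100],[0,0,0]],[60,[0,0,-150],[0,0,0]]]}}

```text
clock: 8.68
tcp_pos: [0.5542, -0.2728, 0.2435]
orientation: [2.463, 1.951, 0.003]
contact_force: [0.6, 0.1, 1.3]
grip_width: 0.0602
```

Request:
{"op": "play_rows", "data": {"deltas": [[60,[150,0,-10],[0,0,0]],[60,[150,0,-10],[0,0,0]],[60,[150,0,-10],[0,0,0]],[60,[150,0,-10],[0,0,0]],[60,[150,0,-10],[0,0,0]],[60,[150,0,-10],[0,0,0]]]}}

```text
clock: 9.43
tcp_pos: [0.5879, -0.129, 0.2541]
orientation: [2.465, 1.946, 0.003]
contact_force: [0.4, -0.4, 0.0]
grip_width: 0.0599
```

```bash
python3 - <<'E'
from h import *
state(); ims=[]
for n,c in(("top",(130,240,300,430)),("side",(190,310,290,450))):
    im,P=cloud(n); S=cv2.cvtColor(im,cv2.COLOR_RGB2HSV)[...,1]; Z=P[...,2]
    D=np.hypot(P[...,0]-.555,P[...,1]+.2725)
    q=P[(D<.04)&(Z>.118)&(Z<.132)]; print(n,"grip top",len(q),q.mean(0).round(4),cv2.minAreaRect((q[:,:2]*1000).astype(np.float32)))
    q=P[(D<.05)&(Z>.04)&(Z<.056)&(S<80)]
    if len(q)>4: print("bar",q.mean(0).round(4),len(q),cv2.minAreaRect((q[:,:2]*1000).astype(np.float32)))
    d=P[(D<.037)&(Z>.038)&(Z<.05)&(S>80)]; print("disc z",np.median(d[:,2]),len(d), np.linalg.lstsq(np.c_[d[:,:2]-[.555,-.2725],np.ones(len(d))],d[:,2],rcond=None)[0].round(3))
    ims.append(cv2.resize(im[c[0]:c[1],c[2]:c[3]],(400,330)))
save("f.png",np.hstack(ims))
im,P=cloud("top"); q=P[(np.hypot(P[...,0]-.505,P[...,1]-.21)<.08)&(P[...,2]>.088)&(P[...,2]<.1)]
P0=np.load("/tmp/top.npz")["P"]; q0=P0[(np.hypot(P0[...,0]-.505,P0[...,1]-.21)<.08)&(P0[...,2]>.088)&(P0[...,2]<.1)]; print("blank",q0.mean(0),q.mean(0))
E
```

```text
tcp [ 0.5879 -0.129   0.2541] jaw yaw -13.42 F [ 0.4 -0.4  0. ] w 0.0599 q [-0.46  0.41  0.77  1.75 -0.32  1.11  0.18] t 9.425
top grip top 126 [ 0.5558 -0.2714  0.1239] ((556.3748168945312, -271.85882568359375), (43.017051696777344, 24.82490348815918), 76.49837493896484)
bar [ 0.5568 -0.2687  0.0485] 76 ((556.7122802734375, -273.22021484375), (96.68757629394531, 14.805224418640137), 77.09425354003906)
disc z 0.044641677488231175 217 [0.011 0.018 0.045]
side grip top 149 [ 0.5524 -0.2726  0.1235] ((554.2595825195312, -270.2196960449219), (46.350467681884766, 25.22936248779297), 73.21642303466797)
bar [ 0.5563 -0.2629  0.0488] 58 ((570.9446411132812, -267.91455078125), (81.96578979492188, 43.2956428527832), 76.53849029541016)
disc z 0.0449684902000398 277 [ 0.005 -0.004  0.045]
blank [0.51713623 0.27148701 0.0934848 ] [0.51693598 0.27161575 0.09371776]
```

View pics/f.png

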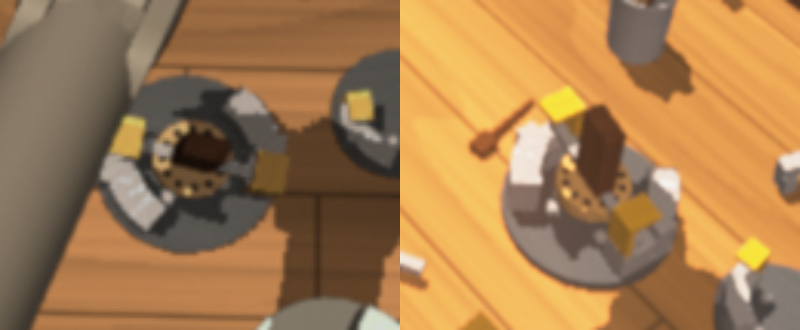

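The plate hangs under both hooks, with the hooks at (130,137) and (270,170) in the left half. The disc top is at 45 mm, which puts the underside at about 29 mm, and it is level and aligned. The blank has not moved and the gripper is clear.

```bash
python3 -c "
from bench import r
print(r.hand_in())"
```

```text
the job is handed in; nothing more can be done
None
```

The peg plate is hanging in the large dark bayonet stand, and I handed the job in at about 9.6 s. I set its ears on the ledges at 45 degrees to the hooks and twisted it 45 degrees clockwise about 1 mm clear of the ledges. I then lowered it into the notches, let go and moved the arm away.

The last checks before handing in, against what was required:

| Check | Measured | Required |
|---|---|---|
| Plate underside above the bench | about 29 mm | 25 to 35 mm |
| Tilt | about 1 degree or less | within 5 degrees |
| Bar against the stand's y axis | within about 1 degree | within 12 degrees |
| Plate centre from the stand's axis | within about 2 mm | within 18 mm |
| Movement of the plain block | under 1 mm | within 40 mm |

The gripper was clear of everything. The two cameras disagreed by about 2 to 3 mm on positions, roughly the calibration tolerance, and no check failed.

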